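# Tighten the window retaining ring of a PoE camera with the two-pin spanner

### The job

Take the two-pin spanner from its rest, fit its pins into the two holes of the recessed ring that holds the window of the camera in the vise, and screw the ring home: clockwise until it comes up against its stop, gently, never forcing it. Touch the camera with nothing but the spanner and keep that off the window glass. When the ring is home put the spanner back in its rest, upright and fully down, and leave the other things on the bench alone.

Things in the scene. Friction and masses are not known exactly. Their poses are not given: they have to be found in the camera images.
- spanner: Two-pin spanner, 0.15 kg, upright. Origin midway between the pin tips; z up the tool, y from pin to pin; same after a half turn about z. Steel pins, 5 mm diameter, round ends, at y = +-26 mm, z 0 to 12 mm. Above: dark steel bar 14 (x) x 66 (y) x 16 mm, z 12 to 28; blue grip 12 (x) x 34 (y) x 46 mm, z 28 to 74: pinch it across its 12 mm, along x, at about z = 52.
- rest: Grey rest for the spanner, block 50 (x) x 100 (y) x 30 mm fixed to the bench; origin at the centre of its underside, z up. Two holes in its top, 9 mm diameter, 16 mm deep, 2 mm chamfers, at y = +-26 mm. The spanner stands with its pins in the holes and its bar on the top face: spanner origin 18 mm above the rest's origin, y axes parallel.
- camera: White round PoE camera, 76 mm diameter, 100 mm tall, window end up in the blue vise (170 x 100 mm, jaw tops 80 mm above the bench). Origin at the centre of its underside, 33 mm above the bench; the ring's face is 97 mm above it. Foam and rubber jaws hold it: it sinks 1 mm per 5 N pressed on it (4 mm at most), twists 0.06 rad per 0.5 N m, and springs back.
- rim (a point): Centre of the camera's upper rim, 3 mm above the ring's face; grey rim, radius 33 to 38.5 mm. The holes show dark from above, or can be felt: rest the pins on the ring with 4 to 10 N and turn; over the holes they drop in and the downward force vanishes. Such light rubbing does not turn the ring.
- ring_face (a point): Centre of the camera's bright aluminium retaining ring, at the height of its upper face; z up. Ring radius 20 to 33 mm, 3 mm below the camera's rim. Two holes, 7.5 mm diameter, 7 mm deep, opposite each other at radius 26 mm. This frame does not turn with the ring: the line through the holes is NOT measured; at the start it lies within 0.5 rad either way of this y axis (which runs jaw to jaw).
- retainer (a joint): Turn of the ring in rad, growing clockwise seen from above. Starts at 0 to 0.2; at 0.70 the ring is home against a hard stop. Friction and gasket need 0.14 to 0.2 N m to turn it and hold it where it is left; at the stop the torque rises by about 0.07 N m for each 0.01 rad turned further; 0.5 N m is tight enough, 0.8 too much. The pins have about 0.05 rad of play in the holes, either way.
- window: The camera's round glass window inside the ring, radius 19 mm; its top face lies 2 mm below the ring's face. Origin on the ring's axis, 7 mm below the ring's face. It must not be touched.
- screwdriver: Orange screwdriver, 170 mm, lying on the bench. Leave alone.
- injector: Black PoE injector box, 60 x 110 x 32 mm. Leave alone.
- tin: Round aluminium tin, 66 mm across, 24 mm tall. Leave alone.
There are look-alikes about, which are no part of the job. What is meant by the spanner is not pink, and is the smaller of those in its own colour.

How it is judged (in metres and radians):
On the way, in this order (a step that is already met when the one before it is completed fails the run):
1. both pins of the spanner are in the ring's holes (tips 4 mm or more below the ring's face, spanner upright and on the ring's axis) (z of spanner in the frame of ring_face below -0.004 m and horizontal distance between spanner and ring_face below 0.004 m and angle between spanner's own z axis and vertical below 0.15 rad), for 0.2 s.
2. the ring is home (0.65 rad or more) with the spanner's pins still in it (value of joint retainer above 0.65 rad and z of spanner in the frame of ring_face below -0.003 m and horizontal distance between spanner and ring_face below 0.005 m), for 0.2 s.
At the end, for the whole second after the job is handed in: The ring stands home (retainer at 0.65 rad or more) and the spanner stands at rest, upright within 0.1 rad, fully down in its rest (within 3 mm of its seated height, within 6 mm of the rest's axis) (value of joint retainer above 0.65 rad and z of spanner in the frame of rest between 0.015 and 0.021 m and horizontal distance between spanner and rest below 0.006 m and angle between spanner's own z axis and vertical below 0.1 rad and linear speed of spanner below 0.02 m/s); the robot touches nothing.
It fails at once if the spanner presses on the camera or forces its ring with more than 35 N of contact force in all (contact force between spanner and camera above 35 N).
It fails at once if the spanner touches the window glass (contact force between spanner and window above 0.5 N).
It fails at once if the fingers touch the camera (contact force between the fingers and camera above 1 N).
It fails at once if the screwdriver, the injector or the tin is shifted by more than 15 mm (distance of any of screwdriver, injector, tin from where it was at the start of the episode above 0.015 m).
It also fails if it takes over 69 s, if anything falls off the work surface, if the arm or the gripper's body presses on something with over 40 N, if the wrist force passes 120 N, or if a joint passes its speed limit or range.

### The arm

A 6-joint arm with a two-finger parallel gripper is mounted at the origin on the work surface. World frame = base frame: x ahead of the robot, y to its left, z up, the work surface at z = 0. Lengths are in mm, angles in degrees, forces in N, time in s.
With the tool pointing down it reaches from about 275 to 750 mm from the base axis. Payload 10.2 kg.
Tool frame: the origin (TCP) lies midway between the tips of the shut fingers; the grasp point (between the pads) lies bot.pinch_z behind it (bot.pinch_z is the distance from the TCP to the grasp point, in mm); z points along the fingers, y is the line along which they close (so a half turn about z gives the same grasp; the last joint's range is limited). The gripper opens to 85 mm and grips with 20 to 120 N. Pads are 22 mm wide; open, the fingers measure 114 mm over their backs; the gripper's body (76 mm by 85 mm) begins 54 mm behind the grasp point. The pads swing forward as they close: fully open they stand 13 mm farther back than shut.
Start: joints at [-83.904, 17.928, 85.812, -0, 76.261, -12.8], TCP at [170.011, -496.717, 231.294] pointing down, gripper open.
Joint ranges: [-168.41, 168.41], [-55.51, 124.54], [10.69, 146.95], [-70.63, 250.63], [1, 178], [-165.06, 165.06]. Speed limits (degrees/s): [136.94, 136.94, 172.46, 180, 180, 180].

### API

Orientations are given as a 3x3 rotation matrix whose columns are the frame's x, y, z axes.
In Python, from workcell import bot, hand, solver, vision, models gives the robot as it stands. Calls block until the motion is done:
- bot.goto(position, orientation): joint-space move of the TCP to a pose.
- bot.move_straight(position, rot=None, v=150): straight line of the TCP; rot=None keeps the orientation; v is the mean speed in mm/s.
- bot.set_joints(angles): joint-space move.
- hand.grip(opening, squeeze=None): opening from 0.0 (shut) to 1.0 (fully open); squeeze is the grip in N (None keeps the last); returns when the fingers have stopped.
- bot.pause(seconds).
- solver.ik(position, orientation): joint angles nearest the present ones, or None.
- vision.camera(name): name is "scene" or "side" or "wrist"; returns a dict with "pixels" (480x640x3 uint8, red, green, blue), "fovy" (degrees; the focal length in pixels is half the picture's height over the tangent of half this angle, whatever the lens; pixels are square), "cx", "cy" (the principal point, pixels), "D" ([k1, k2, p1, p2, k3] as OpenCV has them; the pictures are not rectified), "R" (3x3) and "t" (3): a world point X has camera coordinates R X + t. Camera axes: x right, y down, z forward; pixel columns grow to the right and rows downward; lengths in mm; the calibration is good to about 2 mm. A picture is of the moment at which its call begins. There is no depth.
A pose or a line that the arm cannot do raises bot.MotionError and nothing moves.
- bot.close_job(): hands the job in; it is judged then, once.
Trained networks look in a picture, given as the dict that the camera call returned (one of the last four; its "shot" number tells which), for a name from the list of things; names that differ only in an ending like _2 or _b are one class to them, and where a whole thing is asked for, a point or a joint stands for the part that bears it (a point fixed in the world has none). Each returns a list of dicts, best first, with "conf" (0 to 1); they miss things now and then, are a little off and sometimes report something else, mostly with a low value. They report only what shows in the picture. A call takes as long as a camera call. They do not tell look-alikes from the thing itself.
- models.regions_of(picture, name): "region" (480x640 bool, what is visible of it) and "rect" ([left, top, right, bottom] in pixels, round what is visible of it).
Readings, each from a call of its own:
- bot.read_clock(): time.
- bot.read_joint_positions(): joint angles.
- bot.read_joint_vel(): joint speeds.
- bot.read_tau(): joint torques, N m.
- bot.read_tcp_pos(): TCP position.
- bot.read_tcp_rot(): TCP orientation.
- bot.read_ft_force(): force on the tool from outside, world axes, zero at the start.
- bot.read_wrist_torque(): the same for the moment, N m.
- bot.read_grip_width(): opening from 0.0 (shut) to 1.0 (fully open).
- bot.read_gripper_force(): force on a finger pad.
Only numpy, scipy, OpenCV 4.12 (cv2) and the standard library are available. Lean on these libraries where they do the work, as an engineer would, in place of code of your own. Each camera call takes 0.05 s, during which the arm holds its last target. There are 200 camera calls.

## Working session

There is one attempt and no reset: what is moved stays moved. The work goes in short steps, each a Python script; the robot and the scene stay as the last script left them, time stands still between calls to the robot, and variables do not carry over. Pictures are saved under pics/ and viewed, at most 10 in all, crops included, and the job is handed in when it is done.

```bash
mkdir -p pics; ls; python3 - <<'E'
from workcell import bot,hand,solver,vision,models
import cv2,numpy as np
print(bot.pinch_z,bot.read_clock(),bot.read_tcp_rot())
ims=[]
for n in ["scene","side","wrist"]:
    p=vision.camera(n); np.save(f"pics/{n}.npy",p,allow_pickle=True)
    print(n,p["fovy"],p["cx"],p["cy"],p["D"],p["R"],p["t"])
    cv2.imwrite(f"pics/{n}.png",p["pixels"][:,:,::-1])
    for k in ["spanner","rest","camera","ring_face"]:
        for d in models.regions_of(p,k): print(n,k,round(d["conf"],2),d["rect"],int(d["region"].sum()))
E
```

```text
pics
18.700000000000003 0.0 [[ 9.46115481e-01  3.23829398e-01 -1.35008144e-04]
 [ 3.23829289e-01 -9.46114615e-01  1.31386831e-03]
 [ 2.97736004e-04 -1.28679073e-03 -9.99999128e-01]]
scene 44.16571798517487 325.71905662005514 234.6734171408968 [-0.08690891  0.          0.          0.          0.        ] [[ 0.15727062  0.98740732  0.01710938]
 [ 0.57078404 -0.076747   -0.81750564]
 [-0.80589796  0.13833538 -0.57566639]] [ -71.39887452 -256.49085556 1696.54993657]
scene spanner 0.88 [408.2, 232.2, 445.0, 286.8] 1089
scene spanner 0.86 [370.0, 212.5, 398.7, 239.3] 561
scene spanner 0.34 [492.8, 239.9, 524.1, 263.9] 675
scene rest 0.94 [361.2, 230.3, 411.0, 257.2] 858
scene camera 0.85 [224.1, 190.6, 266.3, 250.9] 2069
scene ring_face 0.65 [225.8, 189.0, 267.3, 252.5] 1996
side 53.41609790557105 323.66333344271203 237.2554023567542 [0.04184899 0.         0.         0.         0.        ] [[-0.78316466 -0.62168701 -0.01258456]
 [-0.33508049  0.43899033 -0.83367173]
 [ 0.52380738 -0.6486854  -0.55211691]] [475.97116083 304.87181873 719.22907502]
side spanner 0.94 [299.6, 291.1, 332.4, 331.2] 583
side spanner 0.69 [232.6, 281.8, 279.1, 327.1] 1286
side spanner 0.63 [344.4, 326.9, 352.3, 379.9] 421
side rest 0.61 [288.7, 302.4, 343.6, 354.0] 1258
side rest 0.24 [304.1, 290.5, 331.1, 333.0] 549
side camera 0.78 [388.8, 203.2, 429.6, 256.9] 1493
side ring_face 0.77 [389.7, 202.7, 433.0, 257.0] 1477
wrist 65.40146218788799 312.23924483524564 248.09860921499086 [-0.03570172  0.          0.          0.          0.        ] [[ 3.23793079e-01 -9.46127756e-01 -5.58499864e-04]
 [-8.97201884e-01 -3.07236450e-01  3.17229480e-01]
 [-3.00311208e-01 -1.02215623e-01 -9.48348641e-01]] [-523.5469736   -41.7198474   381.18402824]
```

View pics/scene.png

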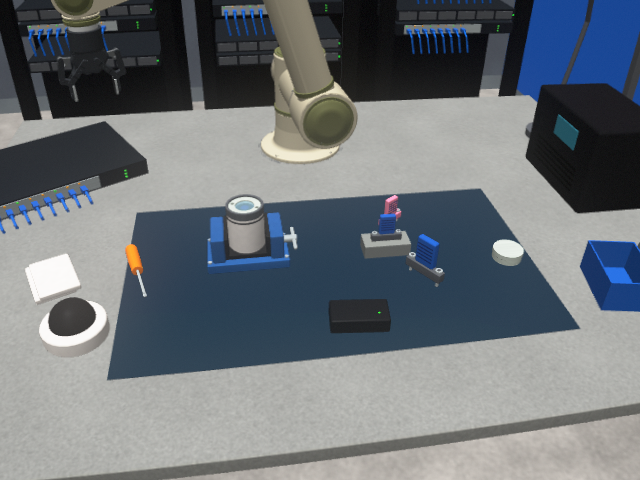

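View pics/side.png

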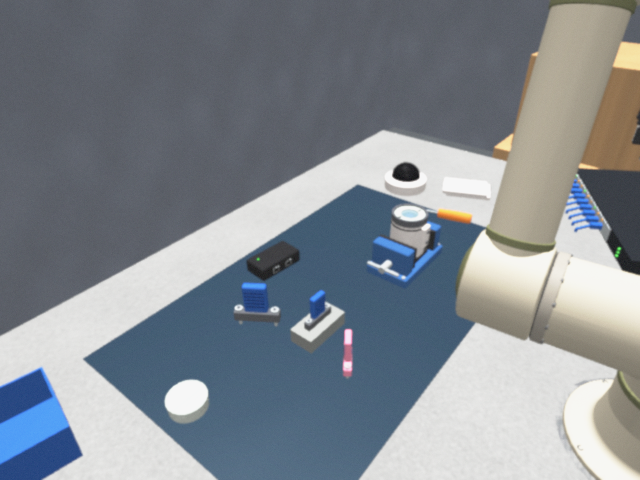

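Scene: blue candidates are the small spanner in the rest (386,226) and a bigger one standing at (427,258); a pink one stands at (392,208). In the side view they are at (317,311), (256,303) and (348,353). I choose the small blue one in the rest. Next: locate it and the camera, then look from near with the wrist camera.

```bash
cat > h.py <<'E'
from workcell import bot,hand,solver,vision,models
import cv2,numpy as np
def K(p):
    f=p["pixels"].shape[0]/2/np.tan(np.radians(p["fovy"]/2)); return np.array([[f,0,p["cx"]],[0,f,p["cy"]],[0,0,1.]])
def und(p,uv): return cv2.undistortPoints(np.array(uv,float).reshape(-1,1,2),K(p),np.array(p["D"]))[:,0]
def proj(p,X):
    return cv2.projectPoints(np.array(X,float).reshape(-1,1,3),cv2.Rodrigues(np.array(p["R"]))[0],np.array(p["t"],float),K(p),np.array(p["D"]))[0][:,0]
def tri(p,uv,q,uw):
    P=lambda c:np.c_[c["R"],c["t"]]
    X=cv2.triangulatePoints(P(p),P(q),und(p,uv).T,und(q,uw).T); return (X[:3]/X[3]).T
def plane(p,uv,z):
    n=und(p,uv); d=np.c_[n,np.ones(len(n))]@np.array(p["R"]); c=-np.array(p["R"]).T@np.array(p["t"])
    return c+d*((z-c[2])/d[:,2])[:,None]
def Rz(a): # tool down, tool y axis (closing) at world angle a (rad)
    y=np.array([np.cos(a),np.sin(a),0]); z=np.array([0,0,-1.]); return np.c_[np.cross(y,z),y,z]
def snap(n,name):
    p=vision.camera(n); cv2.imwrite(f"pics/{name}.png",p["pixels"][:,:,::-1]); np.save(f"pics/{name}.npy",p,allow_pickle=True); return p
def load(name): return np.load(f"pics/{name}.npy",allow_pickle=True).item()
E
python3 - <<'E'
from h import *
s,d,w=load("scene"),load("side"),load("wrist")
print("spanner in rest",tri(s,[384,226],d,[315.5,311]))
print("camera rim",tri(s,[245,204],d,[410,216]), plane(s,[245,204],133),plane(d,[410,216],133))
print("rest",plane(s,[386,238],30),plane(d,[318,317],30))
# wrist cam in tool frame
T=bot.read_tcp_rot();t0=bot.read_tcp_pos()
c=-np.array(w["R"]).T@w["t"]; print("cam in tool",np.array(T).T@(c-t0), "axes", np.array(T).T@np.array(w["R"]).T)
E
```

```text
spanner in rest [[523.44167693 119.66996104  58.80780038]]
camera rim [[ 504.56690088 -173.55432865  128.33720776]] [[ 508.35361463 -175.17501591  133.        ]] [[ 500.69726475 -162.4453166   133.        ]]
rest [[521.13024907 120.58935219  30.        ]] [[531.20019005 113.14077088  30.        ]]
cam in tool [  81.33740906   -1.24877433 -143.14855015] axes [[-5.63716840e-05 -9.48346769e-01 -3.17235564e-01]
 [ 9.99999842e-01  1.23808219e-04 -5.47809952e-04]
 [ 5.58790168e-04 -3.17235545e-01  9.48346612e-01]]
```

```bash
python3 - <<'E'
from h import *
for i,a in enumerate([0,np.pi]):
    R=Rz(a)
    for nm,X in [("ring",[505,-172,240]),("sp",[525,118,240])]:
        print(nm,a,solver.ik(X,R))
for nm,X,a in [("ringA",[505,-172,245],0),("ringB",[505,-172,245],np.pi),("spB",[525,118,225],np.pi),("spA",[525,118,225],0)]:
    try:
        bot.goto(X,Rz(a)); bot.pause(.3); p=snap("wrist",nm); print(nm,bot.read_clock(),np.round(bot.read_joint_positions(),0))
        for k in (["ring_face","window"] if "ring" in nm else ["spanner","rest"]):
            for d in models.regions_of(p,k): print(k,round(d["conf"],2),d["rect"],int(d["region"].sum()))
    except bot.MotionError as e: print(nm,e)
c=[load(n)["pixels"][100:400,120:520] for n in ["ringA","ringB","spB","spA"] if __import__("os").path.exists(f"pics/{n}.npy")]
while len(c)<4:c.append(c[0]*0)
cv2.imwrite("pics/m1.png",np.vstack([np.hstack(c[:2]),np.hstack(c[2:])])[:,:,::-1])
E
```

```text
ring 0 [-3.14000961e+01  1.86419729e+01  8.35206754e+01 -2.54444375e-14
  7.78373518e+01 -3.14000961e+01]
sp 0 [ 1.85462049e-01  1.92295867e+01  8.27131643e+01 -2.54444375e-14
  7.80572490e+01  1.85462049e-01]
ring 3.141592653589793 [-3.14000961e+01  1.86419729e+01  8.35206754e+01 -2.54444375e-14
  7.78373518e+01  1.48599904e+02]
sp 3.141592653589793 None
ringA 2.8083 [-31.  18.  83.  -0.  79. -31.]
ring_face 0.98 [256.9, 179.6, 371.2, 297.8] 10097
window 0.95 [289.6, 221.3, 344.1, 270.2] 2098
ringB 5.9083 [-31.  18.  83.  -0.  79. 149.]
ring_face 0.78 [253.9, 172.9, 367.7, 286.8] 9850
window 0.72 [281.4, 212.8, 333.0, 260.6] 2073
spB the arm cannot take that pose within its joint ranges
spA 8.5667 [ 0. 20. 84.  0. 76.  0.]
spanner 0.94 [306.8, 179.9, 322.7, 255.2] 1090
spanner 0.76 [381.9, 117.4, 494.4, 186.9] 4053
spanner 0.62 [179.4, 144.1, 240.3, 210.4] 2036
rest 0.65 [283.6, 152.9, 340.1, 269.1] 4780
rest 0.24 [472.5, 249.4, 565.9, 359.9] 7183
```

View pics/m1.png

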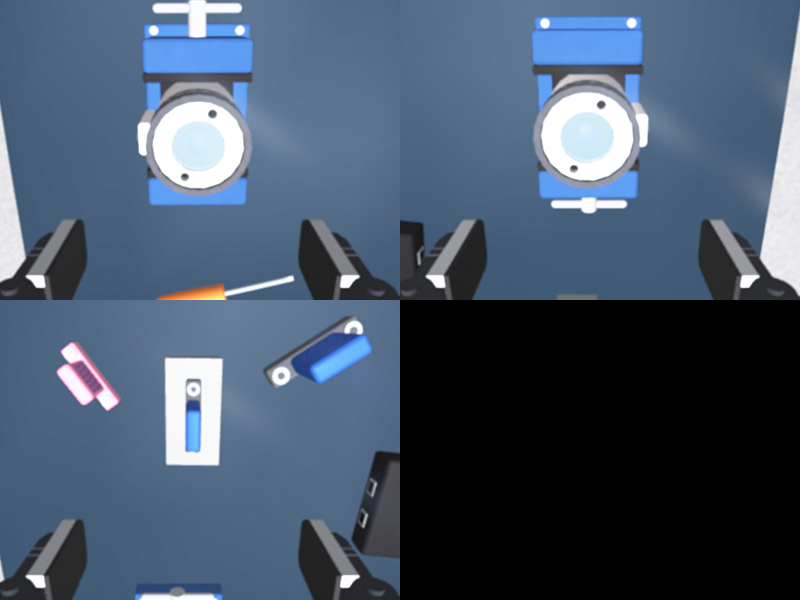

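```bash
python3 - <<'E'
from h import *
for nm,pts in [("ringA",[(332,214),(304,277)]),("ringB",[(321,204),(294,269)])]:
    p=load(nm); g=p["pixels"].min(2).astype(float); H=[]
    for u,v in pts:
        w=np.clip(170-g[v-7:v+8,u-7:u+8],0,None); yy,xx=np.mgrid[v-7:v+8,u-7:u+8]; r=(xx-u)**2+(yy-v)**2<=36;w=w*r
        H.append(((xx*w).sum()/w.sum(),(yy*w).sum()/w.sum()))
    X=plane(p,H,129.5); d=X[0]-X[1]
    print(nm,np.round(H,1),X.mean(0),np.linalg.norm(d),"line from y (rad, ccw+)",np.arctan2(-d[0],d[1]))
    # rough outer edge of bright ring
    m=(g>225).astype(np.uint8); c=max(cv2.findContours(m[100:330,200:440],0,1)[0],key=cv2.contourArea).reshape(-1,2)+[200,100]
    Y=plane(p,c,130)[:,:2].astype(np.float32); print(" ring circ",cv2.fitEllipse(Y))
p=load("spA"); im=p["pixels"].astype(int)
m=((im.min(2)>120)).astype(np.uint8)[:, :]; cs=cv2.findContours(m[140:280,270:355],0,1)[0]; c=max(cs,key=cv2.contourArea).reshape(-1,2)+[270,140]
print("rest",cv2.minAreaRect(plane(p,c,30)[:,:2].astype(np.float32)))
b=((im[:,:,2]>im[:,:,0]+60)&(im[:,:,2]>150)).astype(np.uint8)[190:265,295:335]; c=max(cv2.findContours(b,0,1)[0],key=cv2.contourArea).reshape(-1,2)+[295,190]
print("grip",cv2.boundingRect(c),cv2.minAreaRect(plane(p,c,92)[:,:2].astype(np.float32)))
print("disc",plane(p,[313.5,189.5],46))
crop=np.hstack([cv2.resize(load(n)["pixels"][y:y+140,x:x+130],None,fx=3,fy=3,interpolation=2) for n,x,y in [("ringA",250,170),("spA",250,145)]])
cv2.imwrite("pics/c1.png",crop[:,:,::-1])
E
```

```text
ringA [[332.  213.4]
 [304.4 276.1]] [ 508.2191023  -174.18528347  129.5       ] 51.870569440214645 line from y (rad, ccw+) -0.39384102771408774
 ring circ ((508.18231201171875, -174.3401336669922), (64.83650970458984, 65.24555969238281), 169.26194763183594)
ringB [[320.7 204.2]
 [293.4 267.7]] [ 508.3497037  -174.45139379  129.5       ] 51.80137912677283 line from y (rad, ccw+) 2.747135846956703
 ring circ ((508.2357482910156, -174.1136932373047), (64.96337127685547, 65.32391357421875), 163.99317932128906)
rest ((524.7789916992188, 121.40109252929688), (102.5761947631836, 52.393123626708984), 89.28437042236328)
grip (306, 210, 15, 42) ((524.9942016601562, 122.2718276977539), (32.70359420776367, 10.88303279876709), 89.67864990234375)
disc [[525.40841093 146.36516174  46.        ]]
```

View pics/c1.png

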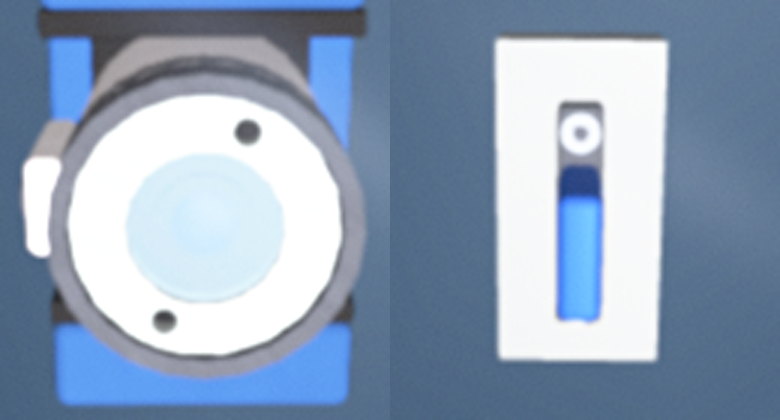

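The close crop confirms it: the small blue spanner sits in the rest, pins down. In ringA the ring holes are at (332,213) and (304,276), spaced 51.8 mm against the given 52. Next: grasp.

```bash
python3 - <<'E'
from h import *
R=Rz(-0.009); x,y=524.9,121.5
f0=bot.read_ft_force()
hand.grip(0.5); bot.goto([x,y,110],R); bot.move_straight([x,y,51.5],v=60)
print("pre",np.round(np.array(bot.read_ft_force())-f0,1))
hand.grip(0.0,squeeze=100); bot.pause(.3)
print(bot.read_grip_width(),bot.read_gripper_force(),np.round(bot.read_ft_force(),1),np.round(bot.read_wrist_torque(),2),np.round(bot.read_tcp_pos(),2))
bot.move_straight([x,y,115],v=60)
print(bot.read_clock(),np.round(bot.read_ft_force(),1),np.round(bot.read_wrist_torque(),2),np.round(bot.read_tcp_pos(),2))
p=snap("wrist","held"); cv2.imwrite("pics/heldc.png",p["pixels"][200:480,180:460,::-1])
E
```

```text
pre [-0.4  0.4 -0.5]
0.12968450282720512 97.88151383399963 [-0.7 -0.3  5.4] [ 0.01  0.18 -0.02] [525.16 121.51  51.9 ]
12.7083 [-0.2 -0.1 -1.8] [ 0.04 -0.01  0.01] [524.68 121.5  114.6 ]
```

View pics/heldc.png

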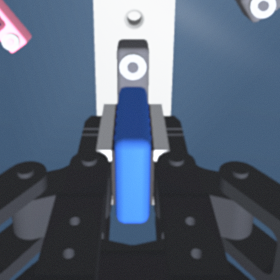

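```bash
python3 - <<'E'
from h import *
p=load("held"); g=p["pixels"].min(2).astype(float)
def cen(u,v,r):
    yy,xx=np.mgrid[v-r:v+r+1,u-r:u+r+1]; w=(g[v-r:v+r+1,u-r:u+r+1]>190)*1.; return (xx*w).sum()/w.sum(),(yy*w).sum()/w.sum()
d=cen(313,267,16); print(d, "disc",plane(p,d,109.1)-[0,0,0])
print("hole",plane(p,[314,217.5],30))
a=load("spA"); g=a["pixels"].min(2).astype(float)
# same disc in previous view, centroid within bar
d=cen(313,189,8); print(d,"disc before",plane(a,d,46))
# approach above ring, look from the wrist
bot.goto([508.3,-174.3,185],Rz(-0.394)); bot.pause(.3)
print(bot.read_clock(),np.round(bot.read_tcp_pos(),2),np.round(bot.read_ft_force(),1),np.round(bot.read_wrist_torque(),2))
p=snap("wrist","over"); s=snap("side","overs")
u,v=proj(s,[508,-174,150])[0].astype(int); print(u,v)
c=np.hstack([cv2.resize(p["pixels"][150:450,160:460],(400,400)),cv2.resize(s["pixels"][max(v-60,0):v+60,u-60:u+60],(400,400),interpolation=2)])
cv2.imwrite("pics/overc.png",c[:,:,::-1])
E
```

```text
(np.float64(313.5976789168279), np.float64(266.7814313346228)) disc [[524.8579074  146.07340613 109.1       ]]
hole [[525.28316862 148.24709366  30.        ]]
(np.float64(313.125), np.float64(189.05978260869566)) disc before [[525.08424442 146.74683223  46.        ]]
14.225 [ 508.46 -173.68  184.86] [-0.1 -0.1 -1.2] [ 0.01 -0.    0.05]
410 205
```

View pics/overc.png

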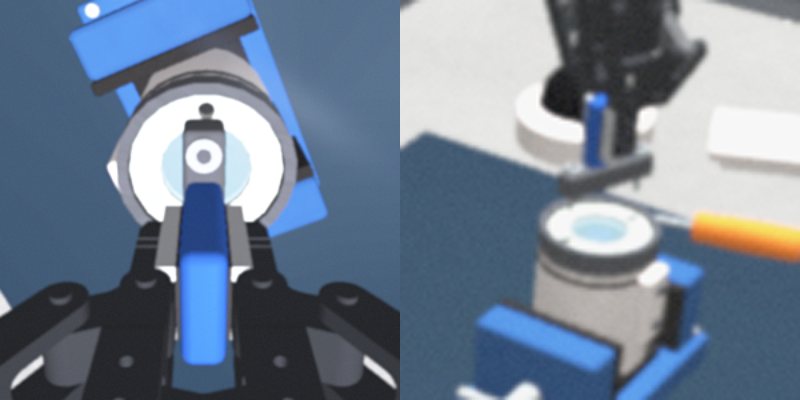

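```bash
python3 - <<'E'
from h import *
p=load("over"); g=p["pixels"].min(2).astype(float)
def cen(u,v,r,bright):
    yy,xx=np.mgrid[v-r:v+r+1,u-r:u+r+1]; q=g[v-r:v+r+1,u-r:u+r+1]; w=(q>190)*1. if bright else np.clip(150-q,0,None); return (xx*w).sum()/w.sum(),(yy*w).sum()/w.sum()
d=cen(313,267,16,1); D=plane(p,d,179.4)[0]; h=cen(314,232,6,0); H=plane(p,h,129.5)[0]
e=np.array([np.sin(.394),np.cos(.394)]) # along hole line
n=np.array([np.cos(.394),-np.sin(.394)])
c=np.array([508.3,-174.3])
for nm,X in (("disc",D),("hole",H)): print(nm,X,"along",(X[:2]-c)@e,"across",(X[:2]-c)@n)
print(d,h)
R=Rz(-0.394)
q=c+0.5*e
f0=np.array(bot.read_ft_force())
bot.move_straight([*q,170],v=60)   # tips at ~136.5
for z in np.arange(168,154,-1.0):
    bot.move_straight([*q,z],v=20); bot.pause(.05)
    f=np.array(bot.read_ft_force())-f0; print(z,np.round(f,1),np.round(bot.read_wrist_torque(),2),np.round(bot.read_tcp_pos(),1))
    if np.linalg.norm(f)>6: break
print(bot.read_clock())
E
```

```text
disc [ 516.95801658 -150.9124569   179.4       ] along 24.919293545369577 across -0.9834797498495017
hole [ 518.32627928 -150.13199285  129.5       ] along 26.165214683902764 across -0.01966052897962398
(np.float64(312.59420289855075), np.float64(266.75155279503105)) (np.float64(314.34718037021094), np.float64(231.7389151958674))
168.0 [-0.4 -1.1 -0.2] [-0.02 -0.02  0.  ] [ 508.5 -173.9  168.1]
167.0 [-0.4 -1.8  0.4] [ 0.    0.04 -0.01] [ 508.5 -173.9  167. ]
166.0 [-0.8 -0.6 -0. ] [ 0.03 -0.08 -0.03] [ 508.5 -173.8  166. ]
165.0 [-0.8 -0.7  0.2] [-0.01 -0.    0.04] [ 508.5 -173.8  165. ]
164.0 [ 0.3 -0.2 -0.8] [ 0.01 -0.01 -0.03] [ 508.5 -173.8  164. ]
163.0 [ 0.1 -1.8 -0.1] [ 0.01 -0.05  0.01] [ 508.5 -173.8  163. ]
162.0 [-0.3 -0.2 -0.4] [ 0.01 -0.04 -0.01] [ 508.5 -173.8  162. ]
161.0 [ 0.9 -0.7 -0.2] [ 0.   -0.    0.02] [ 508.5 -173.8  161. ]
160.0 [ 0.2 -1.1  0.2] [ 0.    0.   -0.03] [ 508.5 -173.8  160. ]
159.0 [-0.5  0.1 -0.2] [ 0.    0.   -0.04] [ 508.5 -173.8  159. ]
158.0 [ 0.5 -0.8  0.2] [ 0.02  0.08 -0.04] [ 508.5 -173.8  158. ]
157.0 [ 0.5 -0.8 -0.4] [-0.05  0.01 -0.02] [ 508.5 -173.8  157. ]
156.0 [-0.3 -0.6  1.4] [0.02 0.06 0.03] [ 508.6 -173.9  156.2]
155.0 [-1.2 -0.6  5.5] [ 0.12  0.17 -0.04] [ 508.6 -173.9  155.3]
18.925
```

Contact at tip depth of about 7 mm, so both pins are at the bottom of the holes. Back off 1.3 mm and turn clockwise with torque monitoring.

```bash
cat > turn.py <<'E'
from h import *
c=np.array([508.3,-174.3])
def pose(a,z): return [*(c+0.5*np.array([-np.sin(a),np.cos(a)])),z],Rz(a)
def rd(n=3):
    F=[];T=[]
    for _ in range(n): F.append(bot.read_ft_force());T.append(bot.read_wrist_torque()); bot.pause(.02)
    return np.mean(F,0),np.mean(T,0)
E
python3 - <<'E'
from turn import *
a=-0.394
bot.move_straight(pose(a,157.3)[0],v=20); bot.pause(.1)
f0,t0=rd(5); print(np.round(f0,1),np.round(t0,2),bot.read_clock())
while a>-1.22:
    a-=0.02; bot.goto(*pose(a,157.3)); f,t=rd(); f=f-f0;t=t-t0
    print(round(a,3),np.round(f,1),np.round(t,2),round(bot.read_clock(),2))
    if abs(t[2])>0.38 or np.linalg.norm(f)>12 or bot.read_clock()>45: break
E
```

```text
[ 0.1 -0.1 -0.9] [ 0.01 -0.02 -0.01] 19.375
-0.414 [ 1.2 -0.1 -1. ] [-0.02 -0.11  0.01] 19.68
-0.434 [ 1.8 -1.1 -1.2] [-0.19 -0.34  0.07] 19.98
-0.454 [ 3.1 -1.4 -2. ] [-0.33 -0.68  0.13] 20.27
-0.474 [ 4.1 -1.9 -1.6] [-0.42 -0.86  0.15] 20.57
-0.494 [ 4.  -2.3 -1.7] [-0.44 -0.93  0.15] 20.88
-0.514 [ 4.9 -2.2 -2. ] [-0.45 -0.95  0.21] 21.18
-0.534 [ 4.9 -2.4 -1.5] [-0.44 -0.91  0.17] 21.48
-0.554 [ 5.  -2.3 -1.8] [-0.46 -0.95  0.17] 21.77
-0.574 [ 4.3 -2.1 -1.4] [-0.46 -0.92  0.18] 22.07
-0.594 [ 4.6 -1.9 -2.4] [-0.47 -0.97  0.16] 22.38
-0.614 [ 4.6 -2.  -2.2] [-0.49 -0.99  0.16] 22.68
-0.634 [ 4.7 -2.8 -1.6] [-0.45 -0.98  0.15] 22.98
-0.654 [ 4.7 -2.  -1.7] [-0.46 -1.    0.15] 23.27
-0.674 [ 5.2 -2.4 -2.1] [-0.44 -0.98  0.19] 23.57
-0.694 [ 5.1 -2.5 -1.9] [-0.49 -0.97  0.18] 23.88
-0.714 [ 4.9 -2.4 -2.2] [-0.49 -0.98  0.17] 24.18
-0.734 [ 4.5 -2.9 -1.2] [-0.48 -1.01  0.16] 24.48
-0.754 [ 5.1 -2.4 -1.5] [-0.51 -1.    0.17] 24.77
-0.774 [ 4.8 -2.5 -1.7] [-0.5  -1.01  0.18] 25.07
-0.794 [ 5.3 -2.2 -2.3] [-0.54 -0.99  0.2 ] 25.38
-0.814 [ 4.9 -2.6 -1.9] [-0.54 -1.03  0.22] 25.68
-0.834 [ 4.8 -2.8 -2.4] [-0.51 -1.04  0.17] 25.98
-0.854 [ 5.6 -2.1 -2.7] [-0.51 -1.03  0.18] 26.27
-0.874 [ 4.6 -2.8 -1.9] [-0.54 -1.04  0.17] 26.57
-0.894 [ 4.7 -2.9 -1.8] [-0.53 -1.04  0.19] 26.88
-0.914 [ 5.3 -2.3 -1.7] [-0.53 -1.06  0.19] 27.18
-0.934 [ 5.  -2.7 -1.6] [-0.56 -1.05  0.21] 27.48
-0.954 [ 4.9 -2.3 -1.8] [-0.54 -1.08  0.23] 27.77
-0.974 [ 4.9 -2.9 -1.7] [-0.54 -1.06  0.22] 28.07
-0.994 [ 5.3 -2.8 -1.7] [-0.56 -1.06  0.2 ] 28.38
-1.014 [ 5.4 -2.6 -2.2] [-0.61 -1.08  0.2 ] 28.68
-1.034 [ 5.3 -2.9 -2.3] [-0.59 -1.07  0.21] 28.98
-1.054 [ 5.9 -2.7 -1.9] [-0.6  -1.11  0.27] 29.27
-1.074 [ 5.6 -3.1 -1.8] [-0.61 -1.13  0.39] 29.57
```

```bash
python3 - <<'E'
from turn import *
bot.goto(*pose(-1.086,157.3)); bot.pause(.4); f,t=rd(5); print(np.round(f,1),np.round(t,2))
a=-1.086
while a<-0.95:
    a+=0.02; bot.goto(*pose(a,157.3)); f,t=rd(); print(round(a,3),np.round(f,1),np.round(t,2),round(bot.read_clock(),2))
    if t[2]<0.04: break
bot.move_straight(pose(a,185)[0],v=40); f,t=rd(); print(np.round(f,1),np.round(t,2))
bot.pause(.2); p=snap("wrist","after"); print(bot.read_clock())
cv2.imwrite("pics/afterc.png",p["pixels"][150:450,160:460,::-1])
E
```

```text
[ 5.6 -2.9 -2.6] [-0.6  -1.16  0.47]
-1.066 [ 5.2 -3.1 -3.6] [-0.57 -1.11  0.33] 30.61
-1.046 [ 5.8 -2.8 -3.2] [-0.59 -1.12  0.2 ] 30.91
-1.026 [ 5.  -2.1 -2.7] [-0.49 -1.04  0.13] 31.21
-1.006 [ 4.2 -1.5 -1.6] [-0.37 -0.89  0.1 ] 31.51
-0.986 [ 3.2 -0.9 -1.7] [-0.21 -0.68  0.09] 31.81
-0.966 [ 2.2 -0.5 -1.2] [-0.11 -0.39  0.05] 32.11
-0.946 [ 1.7 -1.  -1.5] [-0.14 -0.31 -0.03] 32.41
[ 0.1 -0.3 -1.9] [ 0.04 -0.   -0.01]
33.55
```

View pics/afterc.png

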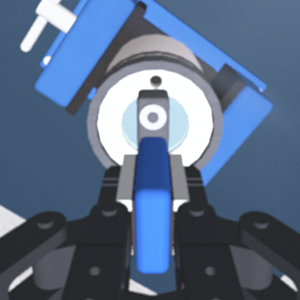

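Torque rose at the stop slope to 0.47 N m, so the ring is home. In the picture the hole sits at (316,230), close to the spanner's line. Next: put the spanner back, with a guarded descent.

```bash
python3 - <<'E'
from turn import *
p=load("after"); g=p["pixels"].min(2).astype(float); u,v,r=316,230,6
yy,xx=np.mgrid[v-r:v+r+1,u-r:u+r+1]; w=np.clip(150-g[v-r:v+r+1,u-r:u+r+1],0,None)
H=plane(p,[(xx*w).sum()/w.sum(),(yy*w).sum()/w.sum()],129.5)[0]; d=H[:2]-c; print("hole r",np.linalg.norm(d),"angle",np.arctan2(-d[0],d[1]))
x,y=524.9,121.5; R=Rz(-0.009)
bot.goto([x,y,130],R); bot.move_straight([x,y,88],v=60); bot.pause(.1); f0,t0=rd()
for z in list(np.arange(84,53,-4))+[54,53,52.2,51.5]:
    bot.move_straight([x,y,z],v=40); f,t=rd(2); f=f-f0
    print(z,np.round(f,1))
    if np.linalg.norm(f)>12: break
print(np.round(bot.read_tcp_pos(),2),bot.read_clock())
E
```

```text
hole r 26.336107200601063 angle -0.9623228536593806
84 [0.2 0.2 0.5]
80 [-0.5 -0.1  0.9]
76 [-0.4  0.   0.3]
72 [-0.6  0.3  0.1]
68 [-0.7 -0.3 -0. ]
64 [-0.5  0.3 -0. ]
60 [-1.  -0.3  0.5]
56 [-0.2  0.4  0.9]
54 [-0.3 -0.1  0.7]
53 [-0.3 -0.1  0.3]
52.2 [-0.6 -0.1  0.9]
51.5 [-2.2 -0.3  5.8]
[525.05 121.52  51.9 ] 39.1
```

```bash
python3 - <<'E'
from turn import *
x,y=525,121.5
hand.grip(0.5); bot.pause(.2); bot.move_straight([x,y,140],v=80); bot.goto([525,118,225],Rz(0)); bot.pause(.3)
p=snap("wrist","fin"); print(bot.read_clock(),np.round(bot.read_ft_force(),1))
cv2.imwrite("pics/finc.png",np.hstack([cv2.resize(load(n)["pixels"][145:285,250:380],None,fx=3,fy=3)[:,:,::-1] for n in ("spA","fin")]))
E
```

```text
41.75 [ 0.  -0.4  0.5]
```

View pics/finc.png

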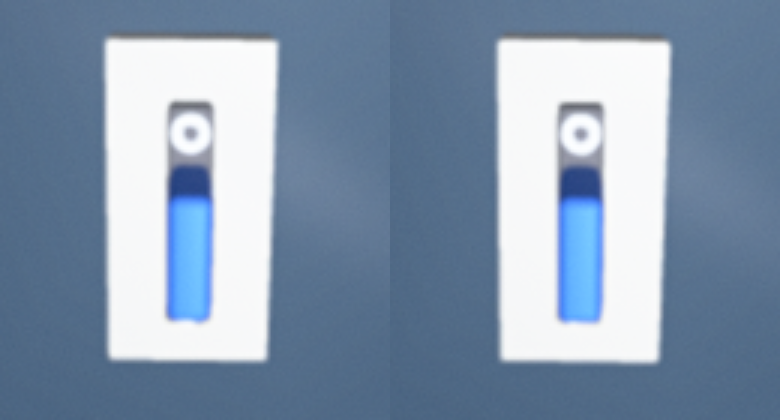

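The spanner stands as it did at the start (disc at the same crop pixel, (190,133) before against (580−390,133) now).

```bash
python3 -c "
from workcell import bot
print(bot.close_job())"
```

```text
the job is handed in; nothing more can be done
None
```

The job is handed in: the ring was turned clockwise to its stop (torque peaked at about 0.47 N m) and the spanner is back in its rest, upright and fully down; the interface returned no verdict.

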